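# Move a varnished panel from the drying rack to the slide carrier with a spatula

## Robot

A 7-joint arm with a two-finger parallel gripper is mounted at the origin on the work surface. World frame = base frame: x ahead of the robot, y to its left, z up, the work surface at z = 0. Lengths are in m, angles in rad, forces in N, time in s.
With the tool pointing down it reaches from about 0.4 to 0.9 m from the base axis. Payload 5.5 kg.
Tool frame: the origin (TCP) lies at the very end of the fingers, on their centre line; the grasp point (between the pads) lies 19 mm behind it; z points along the fingers, y is the line along which they close (so a half turn about z gives the same grasp; the last joint's range is limited). The gripper opens to 85 mm and grips with 20 to 120 N. Pads are 22 mm wide; open, the fingers measure 114 mm over their backs; the gripper's body (76 mm by 85 mm) begins 54 mm behind the grasp point. The pads swing forward as they close: fully open they stand 13 mm farther back than shut.
Start: joints at [-0.923, 0.501, -0.427, 1.55, 0.221, 1.138, -0.21], TCP at [0.244, 0.602, 0.231] pointing down, gripper open.
Joint ranges: [-2.88, 2.88], [-0.31, 2.03], [-1.54, 1.56], [0.2, 2.42], [-1.41, 4.55], [0.19, 2.02], [-2.57, 2.57]. Speed limits (rad/s): [2.57, 2.57, 3.14, 3.14, 3.14, 3.14, 3.14].

## Interface

Orientations are given as a rotation vector (axis times angle).
In Python, from station import arm gives the robot as it stands.
- The arm moves only by the tool arm_command, never from a script. Its argument "motion" is a list of rows, each a list of 7 numbers: the shift along the tool's x, y, z normalised to -1 to 1, where 1 is 50 cm, then the turn, a rotation vector about the tool's x, y, z normalised to -1 to 1, where 1 is 30 degrees, then the opening, from -1 (shut) to 1 (fully open). In form: [[x, y, z, wx, wy, wz, hand], ...]. A call has 1 to 10 rows; each row is the pose to reach, as a shift and turn from the pose commanded when the call began, along the tool's axes at that moment; what a row does not reach only later rows make up. A row lasts 1/12 s, in which the tool goes at most 41.7 mm and 7.16 degrees, less where a joint would pass 70% of its speed; a pose out of reach is approached as far as the arm can. A call with a number of a shift or a turn outside -1 to 1 is refused whole. A call with a gripper value outside its range is refused whole. The fingers move at their own pace and stop on an object; "newtons" is the grip in N (left out, the last holds). Time passes only in rows, so rows that repeat a pose let the fingers close. It gives the time, the measured TCP pose, the force, the opening and the grip force at its end, in the units of the state.
- arm.get_state(): the state, without advancing time (a new reading comes with each control period).
- arm.read_camera(name): name is "scene" or "top"; returns the picture (420x560x3 uint8, red, green, blue); there is no depth.
- arm.get_calibration(name): a dict with "vertical_fov" (degrees; the focal length in pixels is half the picture's height over the tangent of half this angle, whatever the lens; pixels are square), "cx", "cy" (the principal point, pixels), "world_from_camera" (4x4, takes a point from camera to world coordinates). Camera axes: x right, y down, z forward; pixel columns grow to the right and rows downward; lengths in m; the calibration is good to about 2 mm. A picture is of the moment at which its call begins. get_calibration takes no time and is no camera call.
- arm.job_done(): hands the job in; it is judged then, once.
The state is a dict: "t": time; "qpos": joint angles; "joint_vel": joint speeds; "tau": joint torques, N m; "eef_pos": TCP position; "eef_rot": TCP orientation; "force": force on the tool from outside, world axes, zero at the start; "ft_torque": the same for the moment, N m; "width": finger opening in m; "grip_force": force on a finger pad.
Only numpy, scipy, OpenCV 4.12 (cv2) and the standard library are available. Lean on these libraries where they do the work, as an engineer would, in place of code of your own. Each camera call takes 0.05 s, during which the arm holds its last target. There are 200 camera calls.

## Task

The small wooden panel on the drying rack is freshly varnished: without touching it with the fingers or knocking the arm or gripper into the rack or its clear guard, slide the red-handled spatula under it, lift it off, and set it gently into the pocket of the blue carrier, lying flat and fully down on the carrier's runners. With the panel aboard, push the carrier along its rail fully home against the green stop, and lay the spatula back down with its blade flat on the black mat. Leave the other things on the bench where they are.

Things in the scene. Friction and masses are not known exactly. Their poses are not given: they have to be found in the camera images.
- spatula: Steel spatula, red handle, 0.2 kg. Origin: centre of the blade's underside. Blade 100 long (x, tip at +x) x 60 wide (y) x 3 mm, level as it lies. From its rear edge (x = -48 mm) a 20 mm wide neck, then the straight handle, rise backwards (to -x) at 55 degrees above the blade; the handle is 24 mm wide (y), 18 mm thick, from 30 to 105 mm along the slope
- spatula_grip (a point): a good grip point on the handle's centre line, 30 mm below its end: at x = -91, y = 0, z = +63 mm in the spatula's frame; grip across y (24 mm), best with the fingers pointing along the handle. Axes as the spatula's
- panel: Small cabinet-door panel, pale wood with a dark wood border, 110 (x) x 130 (y) x 12 mm (z), about 0.13 kg, origin at the centre of its underside. Starts lying across the rack's two runners, roughly centred and square
- rack: Fixed drying rack, origin at its underside centre; open front at -x. Base plate 130 x 200 x 6 mm, on it two aluminium runners along x, 110 long, 18 wide, 16 high, tops at z = 22 mm, with a free gap of 84 mm (y from -42 to +42) between them, open at both ends. Two posts at x = +85, y = +-120 mm carry the guard
- rack_seat (a point): centre of the rack between the runners, at the height of the runner tops (z = 22 mm of the rack); axes as the rack's
- guard_edge (a point): middle of the yellow front edge of the rack's clear guard, on its underside, 230 mm above the table; axes as the rack's. The clear sheet runs from here 100 mm back (+x) and 126 mm to each side, then two 12 mm side bars run on to the posts. It stands over the spatula's handle when the blade is in, so the gripper must lean back 25 to 45 degrees
- rail: Fixed rail slide on the table, 80 x 320 mm, origin at the underside centre, the rail runs along its y; its -x side is the front. A 46 mm high green stop block stands at its +y end, a black one at its -y end; the blue carrier rides on it
- carrier_seat (a point): centre of the blue carrier's pocket at the height of its two runner tops (54 mm above the table, 16 mm above its floor); axes as the rail's. Carrier 142 (x) x 162 (y), pocket 130 x 150 mm inside. Runners along x with an 84 mm gap (y -42 to +42) for the blade. Side and back walls rise 10 mm, front lips 8 mm above the runners; the front is open over the gap
- carrier (a joint): carrier's position on the rail in m: grows towards the rail's +y; 0.12 = home against the green stop; moves stiffly (about 4 N) and stays where it is left
- mat: Fixed black rubber mat 200 (x) x 110 (y) x 3 mm, origin at the centre of its underside; the spatula's blade starts lying on it, the handle overhanging its -x end
- glue: yellow glue bottle, radius 30, 170 mm tall, upright, origin at its foot; bystander
- tin: green varnish tin, radius 45, 100 mm tall, origin at its foot; bystander
- wrench: steel wrench 180 mm long, lying; bystander
- sanding_block: cork sanding block 120 x 65 x 30 mm, origin at its underside centre; bystander
- offcut: dark wood offcut 140 x 60 x 40 mm, origin at its underside centre; bystander
- jar: blue cup, radius 42, 100 mm tall, origin at its foot; bystander
There are look-alikes about, which are no part of the job. There is more than one size of the mat; the one meant has the size given above.

How it is judged:
On the way, in this order (a step that is already met when the one before it is completed fails the run):
1. the panel is lifted clear of the rack on the spatula (z of panel in the frame of rack_seat above 0.006 m and contact force between panel and spatula above 0.3 N and contact force between panel and rack below 0.05 N), for 0.2 s.
2. the panel lies flat, fully down in the carrier's pocket, no longer borne by the spatula (x of panel in the frame of carrier_seat between -0.014 and 0.014 m and y of panel in the frame of carrier_seat between -0.014 and 0.014 m and z of panel in the frame of carrier_seat between -0.004 and 0.003 m and angle between panel's own z axis and vertical below 0.04 rad and contact force between panel and spatula below 0.05 N), for 0.2 s.
3. the carrier, with the panel in its pocket, is home against the green stop (x of panel in the frame of carrier_seat between -0.014 and 0.014 m and y of panel in the frame of carrier_seat between -0.014 and 0.014 m and z of panel in the frame of carrier_seat between -0.004 and 0.003 m and angle between panel's own z axis and vertical below 0.04 rad and value of joint carrier above 0.113 m), for 0.2 s.
At the end, for the whole second after the job is handed in: Panel at rest flat (0.04 rad) in the pocket, underside within 4 mm of the runner tops, centre within 14 mm of the pocket centre, free of the spatula; carrier within 7 mm of home; spatula at rest, blade flat (0.1 rad, at most 5 mm above the mat top) with its centre over the mat (all of step 3 and contact force between panel and spatula below 0.05 N and linear speed of each of panel, spatula below 0.02 m/s and x of spatula in the frame of mat between -0.1 and 0.1 m and y of spatula in the frame of mat between -0.055 and 0.055 m and z of spatula in the frame of mat between -0.002 and 0.008 m and angle between spatula's own z axis and vertical below 0.1 rad); the robot touches nothing.
It fails at once if the fingers or the arm touch the varnished panel (contact force between any of the fingers, the arm and panel above 0.5 N).
It fails at once if the arm or gripper hits the rack or its guard (over 8 N) (contact force between any of the arm, the fingers and rack above 8 N).
It fails at once if the panel is dropped or flung (faster than 0.8 m/s) (linear speed of panel above 0.8 m/s).
It fails at once if a bystander is moved more than 40 mm (distance of any of glue, tin, wrench, sanding_block, offcut, jar from where it was at the start of the episode above 0.04 m).
It also fails if it takes over 64 s, if anything falls off the work surface, if the arm or the gripper's body presses on something with over 40 N, if the wrist force passes 120 N, or if a joint passes its speed limit or range.

## Working session

There is one attempt and no reset: what is moved stays moved. The work goes in short steps, Python scripts to look and compute and a tool call to move; the robot and the scene stay as the last step left them, time stands still between calls to the robot, and variables do not carry over. Pictures are saved under pics/ and viewed, at most 10 in all, crops included, and the job is handed in when it is done.

Besides the shell and the picture viewer there is one more tool, called after ">>>" by a JSON object that holds its "op" and its "data", one argument or row to a line. arm_command: Moves the arm, as the interface text tells. Scaled input: -1 to 1 covers 50 cm each way for a shift and 30 degrees each way for a turn. Its arguments: {"type":"object","properties":{"motion":{"type":"array"},"newtons":{"type":"number"}},"required":["motion"]}

```bash
ls; mkdir -p pics
python3 - <<'E'
from station import arm
import cv2,numpy as np
for n in("scene","top"):
    im=arm.read_camera(n); cv2.imwrite(f"pics/{n}0.png",cv2.cvtColor(im,cv2.COLOR_RGB2BGR))
    c=arm.get_calibration(n); print(n,c["vertical_fov"],c["cx"],c["cy"],np.round(c["world_from_camera"],4).tolist(), [k for k in c])
s=arm.get_state(); print(s)
E
```

```text
pics
scene 43.63491921818824 279.75025154922037 206.90143481262447 [[-0.4308, 0.6121, -0.6631, 1.3792], [0.9023, 0.3073, -0.3025, 0.3525], [0.0186, -0.7286, -0.6847, 0.9927], [0.0, 0.0, 0.0, 1.0]] ['vertical_fov', 'cx', 'cy', 'world_from_camera']
top 54.52757898832963 276.68864095244163 210.0300208064658 [[-0.0152, -0.9807, 0.1949, 0.3476], [-0.9994, 0.0211, 0.0285, -0.0441], [-0.032, -0.1943, -0.9804, 1.1247], [0.0, 0.0, 0.0, 1.0]] ['vertical_fov', 'cx', 'cy', 'world_from_camera']
{'t': 0.1, 'qpos': array([-0.92282036,  0.50176391, -0.42684754,  1.55133334,  0.22077606,
        1.13827915, -0.21030535]), 'joint_vel': array([-9.32706369e-04, -1.95895828e-03,  2.61940098e-04, -1.87447542e-03,
       -4.64239135e-04, -5.58797139e-05,  4.78297068e-04]), 'tau': array([-1.12468778e-02, -5.70811057e+01, -5.83857358e+00, -2.81746960e+01,
        1.06267820e-02,  5.46529118e-03, -2.64754055e-05]), 'eef_pos': array([0.2437525 , 0.60190325, 0.23036547]), 'eef_rot': array([-6.00497955e-01, -3.08322046e+00,  2.63363510e-03]), 'force': array([ 0.11497507, -0.27981549,  0.10030491]), 'ft_torque': array([ 0.02113262, -0.0538518 ,  0.0033076 ]), 'grip_force': 0.0, 'width': 0.08549563833663246}
```

View pics/scene0.png

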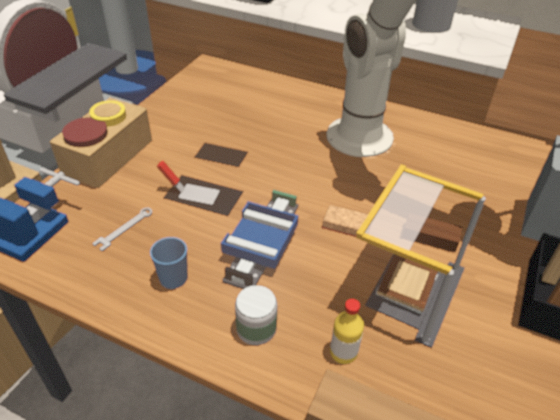

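View pics/top0.png

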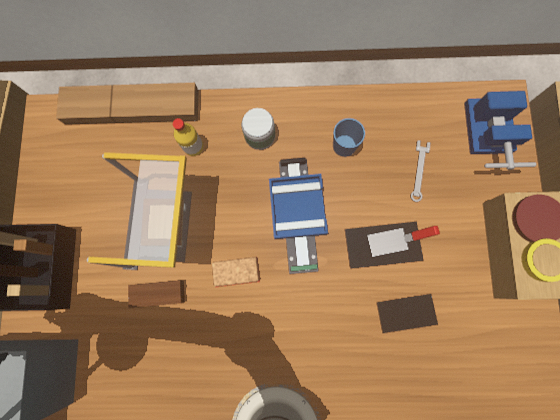

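The top view shows the following:
- **Spatula:** the blade is at about (387,242) and the red handle at (425,234).
- **Mats:** the black mat at (384,245) is about 75 px (200 mm) long. The other, at (407,313), is about 58 px (157 mm). The one under the spatula fits the description.
- **Carrier:** blue, at (299,207), with the green stop at (303,267).
- **Rack and panel:** about (160,222) under the guard. The yellow edge is at col ~181, so the rack's front faces world -y.

I'll confirm with enlarged crops.

Run:
```python
import cv2,numpy as np
t=cv2.imread("pics/top0.png");s=cv2.imread("pics/scene0.png")
def c(im,x,y,w,h): return cv2.resize(im[y:y+h,x:x+w],(400,300),interpolation=cv2.INTER_CUBIC)
o=np.vstack([np.hstack([c(t,80,145,160,120),c(t,335,210,120,90)]),np.hstack([c(t,250,150,100,75),c(s,355,240,120,90)])])
o[0:300]=np.hstack([c(t,80,150,160,120),c(t,335,215,120,120)]) if 0 else o[0:300]
cv2.imwrite("pics/crops.png",o)
```

```text
(no output)
```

View pics/crops.png

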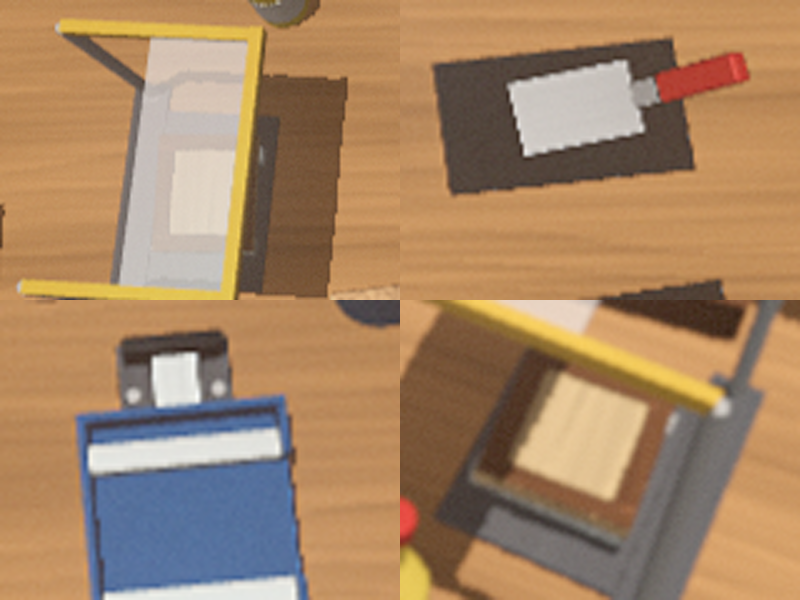

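The large mat under the spatula is confirmed. The panel's pale centre is fully visible in the scene crop, around (415,283) in the full frame. Next I'll measure everything.

```bash
cat > v.py <<'E'
import cv2,numpy as np
from station import arm
def ray(n,px):
    c=arm.get_calibration(n);f=210/np.tan(np.radians(c["vertical_fov"]/2));T=np.array(c["world_from_camera"])
    px=np.atleast_2d(px).astype(float)
    d=np.c_[(px[:,0]-c["cx"])/f,(px[:,1]-c["cy"])/f,np.ones(len(px))]@T[:3,:3].T
    return T[:3,3],d
def plane(n,px,z):
    o,d=ray(n,px); return o+d*((z-o[2])/d[:,2])[:,None]
def blob(im,m,box,close=0):
    """largest blob of mask m within box x,y,w,h -> contour"""
    k=np.zeros(m.shape[:2],np.uint8);x,y,w,h=box;k[y:y+h,x:x+w]=m[y:y+h,x:x+w]
    if close:k=cv2.morphologyEx(k,cv2.MORPH_CLOSE,np.ones((close,close),np.uint8))
    cs,_=cv2.findContours(k,cv2.RETR_EXTERNAL,cv2.CHAIN_APPROX_NONE)
    return max(cs,key=cv2.contourArea)[:,0]
def rect(n,cnt,z,lab=""):
    p=plane(n,cnt,z)[:,:2]
    (c,s,a)=cv2.minAreaRect((p*1000).astype(np.float32)); print(lab,n,"ctr",np.round(c,1),"size",np.round(s,1),"ang",round(a,1))
E
python3 - <<'E'
from v import *
t=cv2.imread("pics/top0.png");s=cv2.imread("pics/scene0.png")
H=lambda im:cv2.cvtColor(im,cv2.COLOR_BGR2HSV)
ht,hs=H(t),H(s)
R=lambda h,a,b:cv2.inRange(h,a,b)
# blade
m=R(ht,(0,0,130),(180,60,255)); rect("top",blob(t,m,(360,222,52,40)),.006,"blade")
b=blob(t,m,(360,222,44,40))
rect("top",blob(t,R(ht,(0,0,0),(180,255,90))|m|R(ht,(170,150,60),(180,255,255)),(340,215,84,58)),.003,"mat")
m=R(ht,(0,150,80),(6,255,255))|R(ht,(170,150,80),(180,255,255)); r=blob(t,m,(400,215,50,35)); print("red top",cv2.minAreaRect(r))
m=R(hs,(0,150,80),(6,255,255))|R(hs,(170,150,80),(180,255,255)); r=blob(s,m,(150,155,45,40)); print("red scene",cv2.minAreaRect(r))
m=R(hs,(0,0,120),(180,60,255)); rect("scene",blob(s,m,(175,175,50,40)),.006,"blade")
# pale
for n,h,bx in(("scene",hs,(380,250,60,60)),("top",ht,(130,195,50,55))):
    im=s if n=="scene" else t
    m=R(h,(10,30,165 if n=="scene" else 185),(30,140,255)); c=blob(im,m,bx); print(bx,cv2.boundingRect(c)); rect(n,c,.034,"pale")
# yellow edge
for n,h,bx in(("scene",hs,(355,160,130,112)),("top",ht,(85,148,105,122))):
    m=R(h,(20,140,120),(32,255,255)); c=blob(t,m,bx); rect(n,c,.235,"yellow")
    p=plane(n,c,.235)[:,:2]; hull=cv2.convexHull((p*1000).astype(np.float32))
    print(np.round(cv2.approxPolyDP(hull,12,True)[:,0]).tolist())
# carrier
for n,h,bx in(("scene",hs,(215,195,90,80)),("top",ht,(262,165,75,80))):
    m=R(h,(105,80,40),(125,255,255)); c=blob(t,m,bx,5); rect(n,c,.064,"carrier")
m=R(ht,(0,0,170),(180,60,255))
for y in(175,212): 
    w=blob(t,m,(268,y,62,22)); print(cv2.boundingRect(w)); rect("top",w,.054,"runner")
m=R(hs,(0,0,170),(180,60,255))
for bx in((240,205,55,25),(222,232,60,28)): 
    w=blob(s,m,bx); print(cv2.boundingRect(w)); rect("scene",w,.054,"runner")
m=R(ht,(55,60,20),(95,255,160)); g=blob(t,m,(280,225,45,55)); print("green",cv2.boundingRect(g)); print(plane("top",[[302,267]],.046))
E
```

```text
blade top ctr [ 476.5 -321.3] size [ 61.3 117.9] ang 10.3
mat top ctr [ 468.2 -302.6] size [106.8 197.3] ang 5.3
red top ((425.16900634765625, 232.50856018066406), (9.206950187683105, 26.92497444152832), 74.47589111328125)
red scene ((167.84152221679688, 172.64527893066406), (26.291831970214844, 7.862977504730225), 47.48955154418945)
blade scene ctr [ 477.7 -321.8] size [ 69.7 128.8] ang 10.6
(380, 250, 60, 60) (390, 262, 40, 38)
pale scene ctr [539.3 308.2] size [70.6 98.7] ang 87.1
(130, 195, 50, 55) (141, 195, 35, 55)
pale top ctr [540.8 315.7] size [ 86.6 150. ] ang 86.3
yellow scene ctr [528.3 291.6] size [193.  269.5] ang 85.9
[[392.0, 206.0], [645.0, 190.0], [662.0, 377.0], [409.0, 396.0]]
yellow top ctr [536.  294.8] size [190.8 255.6] ang 85.9
[[668.0, 381.0], [419.0, 398.0], [403.0, 212.0], [656.0, 193.0]]
carrier scene ctr [573.6 -64.6] size [160.9 138.3] ang 4.2
carrier top ctr [570.3 -69.1] size [163.3 139.5] ang 4.2
(272, 182, 48, 11)
runner top ctr [622.3 -64.8] size [ 19.9 128.9] ang 4.2
(276, 219, 49, 12)
runner top ctr [520.9 -73.6] size [ 20.2 128.2] ang 4.1
(244, 209, 49, 19)
runner scene ctr [521.7 -71.8] size [ 21.8 129.9] ang 4.3
(227, 235, 51, 21)
runner scene ctr [621.6 -64.5] size [ 24.1 129.7] ang 3.9
green (296, 265, 21, 6)
[[ 0.40833123 -0.07686628  0.046     ]]
```

```bash
cat >> v.py <<'E'
from scipy.spatial.transform import Rotation as Ro
def tri(p1,p2):
    (o1,d1),(o2,d2)=ray("top",p1),ray("scene",p2);d1,d2=d1[0],d2[0]
    k=np.linalg.lstsq(np.c_[d1,-d2],o2-o1,rcond=None)[0]; a,b=o1+k[0]*d1,o2+k[1]*d2
    return (a+b)/2,np.linalg.norm(a-b)
def toolR(head,lean=35):
    """tool axes for a spatula heading (deg); lean of the fingers from vertical"""
    h=np.radians(head);l=np.radians(lean)
    f=np.array([np.cos(h),np.sin(h),0]);y=-np.array([-np.sin(h),np.cos(h),0])
    z=f*np.sin(l)-np.array([0,0,np.cos(l)]); return np.c_[np.cross(y,z),y,z]
def step(p,R):
    """normalised shift and turn from the present pose to TCP p,R"""
    s=arm.get_state();R0=Ro.from_rotvec(s["eef_rot"]).as_matrix()
    d=R0.T@(np.array(p)-s["eef_pos"])/.5; w=np.degrees(Ro.from_matrix(R0.T@R).as_rotvec())/30
    print("t",round(s["t"],2),"shift",np.round(d,3),"turn",np.round(w,3),"| mm",round(np.linalg.norm(d)*500),"deg",round(np.linalg.norm(w)*30,1))
def spat(xy,z,head,off=(0,0,0)):
    """TCP for the spatula origin at xy,z (19 mm beyond the grip point)"""
    R=toolR(head);h=np.radians(head);f=np.array([np.cos(h),np.sin(h),0])
    return np.array([*xy,z])-.091*f+[0,0,.063]+.019*R[:,2]+R@np.array(off),R
E
python3 - <<'E'
from v import *
t=cv2.imread("pics/top0.png");s=cv2.imread("pics/scene0.png")
print(tri((425.2,232.5),(167.8,172.6)))
print("panel corners",np.round(plane("scene",[[376.6,292.5],[421.6,310.5],[437.5,274.5]],.034)*1000))
# blade front part only
ht=cv2.cvtColor(t,cv2.COLOR_BGR2HSV); m=cv2.inRange(ht,(0,0,130),(180,60,255)); c=blob(t,m,(360,222,40,40)); rect("top",c,.006,"blade front")
p=plane("top",blob(t,m,(360,222,52,40)),.006)[:,:2]
f=np.array([np.cos(np.radians(100.3)),np.sin(np.radians(100.3))]);u=p@f;v=p@[-f[1],f[0]]
print("tip along",u.max(), "lat range in front",[ (v[(abs(u-a)<.01)].min(),v[(abs(u-a)<.01)].max()) for a in (u.max()-.02,u.max()-.05,u.max()-.08,u.max()-.11)])
P,R=spat((.475,-.311),.003,100.3); print("grasp TCP",P)
step((.45,.30,.45),toolR(70,0)); step((.52,-.1,.42),toolR(95,15))
E
```

```text
(array([ 0.49060795, -0.39788833,  0.06066791]), np.float64(0.002519741654883557))
panel corners [[609. 250.  34.]
 [612. 355.  34.]
 [494. 363.  34.]]
blade front top ctr [ 474.1 -308. ] size [61.3 90.9] ang 10.3
tip along -0.3423479743650966 lat range in front [(np.float64(-0.4420824478326084), np.float64(-0.3813392077275366)), (np.float64(-0.4420619094565087), np.float64(-0.3812936346336877)), (np.float64(-0.4420413642020807), np.float64(-0.38073300251150927)), (np.float64(-0.4344899907767801), np.float64(-0.3838856902743789))]
grasp TCP [ 0.48932242 -0.38981121  0.05043611]
t 0.1 shift [-0.609 -0.406 -0.439] turn [-3.000e-03  2.000e-03  2.932e+00] | mm 427 deg 88.0
t 0.1 shift [-1.039 -1.095 -0.377] turn [-0.278  0.45   2.086] | mm 778 deg 64.6
```

>>> {"op": "arm_command", "data": {
  "motion": [
    [-0.61,-0.4,-0.44,0,0,0.9,1],
    [-0.61,-0.4,-0.44,0,0,0.9,1],
    [-0.61,-0.4,-0.44,0,0,0.9,1],
    [-0.61,-0.4,-0.44,0,0,0.9,1],
    [-0.61,-0.4,-0.44,0,0,0.9,1],
    [-0.61,-0.4,-0.44,0,0,0.9,1],
    [-0.61,-0.4,-0.44,0,0,0.9,1],
    [-0.61,-0.4,-0.44,0,0,0.9,1],
    [-0.61,-0.4,-0.44,0,0,0.9,1],
    [-0.61,-0.4,-0.44,0,0,0.9,1]
  ]
}}

```text
t: 0.93
eef_pos: [0.4475, 0.3073, 0.4474]
eef_rot: [-1.304, -2.858, 0.001]
force: [1.6, 0.6, -0.6]
width: 0.0854
grip_force: 0.0
```

Run:
```python
from v import *
s=arm.get_state();print(s["eef_pos"],s["qpos"].round(2))
step((.50,-.15,.40),toolR(95,15))
```

```text
[0.44748985 0.30731255 0.44736287] [-0.48  0.15 -0.2   1.51  0.03  1.49  0.04]
t 0.93 shift [-0.76  -0.52   0.095] turn [-0.158  0.484  1.192] | mm 463 deg 38.9
```

>>> {"op": "arm_command", "data": {
  "motion": [
    [-0.76,-0.52,0.095,-0.15,0.48,1,1],
    [-0.76,-0.52,0.095,-0.15,0.48,1,1],
    [-0.76,-0.52,0.095,-0.15,0.48,1,1],
    [-0.76,-0.52,0.095,-0.15,0.48,1,1],
    [-0.76,-0.52,0.095,-0.15,0.48,1,1],
    [-0.76,-0.52,0.095,-0.15,0.48,1,1],
    [-0.76,-0.52,0.095,-0.15,0.48,1,1],
    [-0.76,-0.52,0.095,-0.15,0.48,1,1],
    [-0.76,-0.52,0.095,-0.15,0.48,1,1],
    [-0.76,-0.52,0.095,-0.15,0.48,1,1]
  ]
}}

```text
t: 1.77
eef_pos: [0.4941, -0.1045, 0.4034]
eef_rot: [-1.872, -2.262, -0.257]
force: [1.5, -0.1, 0.1]
width: 0.0853
grip_force: 0.0
```

Run:
```python
from v import *
s=arm.get_state();print(s["eef_pos"],s["qpos"].round(2))
P,R=spat((.475,-.312),.003,100.3,(0,0,-.12)); print(P); step(P,R)
```

```text
[ 0.49406325 -0.10447624  0.40339915] [ 0.09  0.16  0.26  1.62 -0.27  1.5   0.58]
[ 0.50162923 -0.4585312   0.14873436]
t 1.77 shift [-0.806 -0.122  0.311] turn [0.012 0.669 0.021] | mm 436 deg 20.1
```

>>> {"op": "arm_command", "data": {
  "motion": [
    [-0.806,-0.122,0.311,0.012,0.669,0.021,1],
    [-0.806,-0.122,0.311,0.012,0.669,0.021,1],
    [-0.806,-0.122,0.311,0.012,0.669,0.021,1],
    [-0.806,-0.122,0.311,0.012,0.669,0.021,1],
    [-0.806,-0.122,0.311,0.012,0.669,0.021,1],
    [-0.806,-0.122,0.311,0.012,0.669,0.021,1],
    [-0.806,-0.122,0.311,0.012,0.669,0.021,1],
    [-0.806,-0.122,0.311,0.012,0.669,0.021,1],
    [-0.806,-0.122,0.311,0.012,0.669,0.021,1],
    [-0.806,-0.122,0.311,0.012,0.669,0.021,1]
  ]
}}

```text
t: 2.6
eef_pos: [0.5014, -0.442, 0.1587]
eef_rot: [-1.68, -2.013, -0.53]
force: [0.9, -0.4, 0.1]
width: 0.0853
grip_force: 0.0
```

>>> {"op": "arm_command", "data": {
  "motion": [
    [0,0,0,0,0,0,1],
    [0,0,0,0,0,0,1],
    [0,0,0,0,0,0,1]
  ]
}}

```text
t: 2.85
eef_pos: [0.5018, -0.4404, 0.1599]
eef_rot: [-1.68, -2.012, -0.531]
force: [1.0, 0.6, 0.0]
width: 0.0854
grip_force: 0.0
```

Run:
```python
from v import *
s=arm.get_state();print(s["eef_pos"],s["qpos"].round(2))
P,R=spat((.475,-.312),.003,100.3); print(P); step(P,R)
im=arm.read_camera("top")[:,:,::-1]; im2=arm.read_camera("scene")[:,:,::-1]
cv2.imwrite("pics/pre.png",np.hstack([cv2.resize(im[200:300,320:460],(400,286),interpolation=2),cv2.resize(im2[100:240,100:296],(400,286),interpolation=2)]))
```

```text
[ 0.5017672 -0.4403627  0.159925 ] [ 0.67  0.96  0.35  1.06 -0.53  1.74  1.21]
[ 0.48932242 -0.39081121  0.05043611]
t 2.85 shift [-0.042 -0.007  0.238] turn [-0.    -0.003 -0.001] | mm 121 deg 0.1
```

View pics/pre.png

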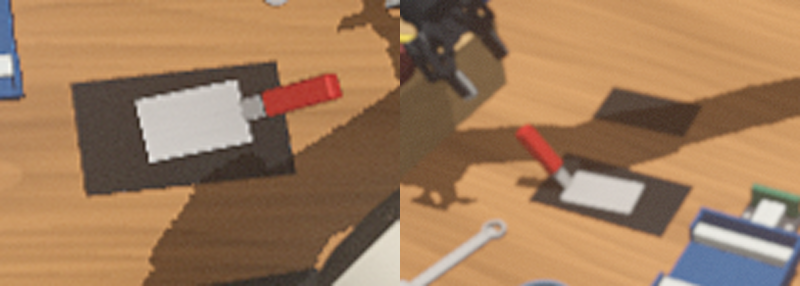

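>>> {"op": "arm_command", "data": {
  "motion": [
    [-0.021,-0.004,0.04,0,0,0,1],
    [-0.042,-0.007,0.08,0,0,0,1],
    [-0.042,-0.007,0.12,0,0,0,1],
    [-0.042,-0.007,0.16,0,0,0,1],
    [-0.042,-0.007,0.2,0,0,0,1],
    [-0.042,-0.007,0.225,0,0,0,1],
    [-0.042,-0.007,0.238,0,0,0,1],
    [-0.042,-0.007,0.238,0,0,0,1],
    [-0.042,-0.007,0.238,0,0,0,1],
    [-0.042,-0.007,0.238,0,0,0,1]
  ]
}}

```text
t: 3.78
eef_pos: [0.4898, -0.3926, 0.0526]
eef_rot: [-1.683, -2.016, -0.529]
force: [-0.5, -1.5, 0.0]
width: 0.0855
grip_force: 0.0
```

Run:
```python
from v import *
P,R=spat((.475,-.312),.003,100.3); step(P,R)
im=arm.read_camera("top")[:,:,::-1]; im2=arm.read_camera("scene")[:,:,::-1]
cv2.imwrite("pics/pre2.png",np.hstack([cv2.resize(im[190:300,340:494],(400,286),interpolation=2),cv2.resize(im2[110:230,100:268],(400,286),interpolation=2)]))
```

```text
t 3.78 shift [ 0.001 -0.     0.006] turn [0.002 0.006 0.001] | mm 3 deg 0.2
```

View pics/pre2.png

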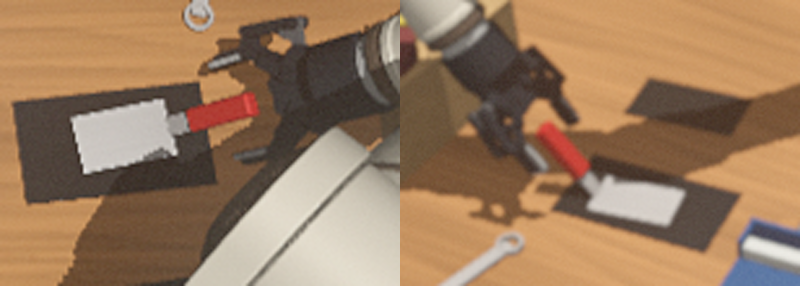

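The open fingers straddle the red handle, with pads either side of it (top crop (225,60) and (250,155)), aligned with the handle. I'll close now.

>>> {"op": "arm_command", "data": {
  "motion": [
    [0,0,0.006,0,0,0,-1],
    [0,0,0.006,0,0,0,-1],
    [0,0,0.006,0,0,0,-1],
    [0,0,0.006,0,0,0,-1],
    [0,0,0.006,0,0,0,-1],
    [0,0,0.006,0,0,0,-1],
    [0,0,0.006,0,0,0,-1],
    [0,0,0.006,0,0,0,-1],
    [0,0,0.006,0,0,0,-1],
    [0,0,0.006,0,0,0,-1]
  ],
  "newtons": 110
}}

```text
t: 4.72
eef_pos: [0.4889, -0.3899, 0.0487]
eef_rot: [-1.681, -2.014, -0.529]
force: [0.3, -1.4, 1.7]
width: 0.0226
grip_force: 107.5
```

Run:
```python
from v import *
s=arm.get_state();print(s["eef_pos"],s["eef_rot"])
np.savez("grasp",p=s["eef_pos"],r=s["eef_rot"])
step(s["eef_pos"]+[0,0,.08],Ro.from_rotvec(s["eef_rot"]).as_matrix())
```

```text
[ 0.48894533 -0.38990783  0.04874349] [-1.68142216 -2.01400242 -0.52944287]
t 4.72 shift [ 0.092  0.    -0.131] turn [0. 0. 0.] | mm 80 deg 0.0
```

>>> {"op": "arm_command", "data": {
  "motion": [
    [0.01,0,-0.013,0,0,0,-1],
    [0.02,0,-0.028,0,0,0,-1],
    [0.032,0,-0.046,0,0,0,-1],
    [0.046,0,-0.066,0,0,0,-1],
    [0.06,0,-0.086,0,0,0,-1],
    [0.074,0,-0.106,0,0,0,-1],
    [0.085,0,-0.121,0,0,0,-1],
    [0.092,0,-0.131,0,0,0,-1],
    [0.092,0,-0.131,0,0,0,-1]
  ]
}}

```text
t: 5.47
eef_pos: [0.4895, -0.3902, 0.1308]
eef_rot: [-1.682, -2.016, -0.53]
force: [-0.2, -0.5, -1.5]
width: 0.0227
grip_force: 107.7
```

```bash
cat >> v.py <<'E'
def pose(p,R): T=np.eye(4);T[:3,:3]=R;T[:3,3]=p;return T
def yaw(head): return Ro.from_euler("z",head,degrees=True).as_matrix()
def tool_for(xy,z,head,pitch=0):
    """TCP pose that carries the spatula to xy,z,heading (pitch: tip up, deg), as it was gripped"""
    g=np.load("grasp.npz");G=pose(g["p"],Ro.from_rotvec(g["r"]).as_matrix());S0=pose([.475,-.312,.003],yaw(100.3))
    S=pose([*xy,z],yaw(head)@Ro.from_euler("y",-pitch,degrees=True).as_matrix())
    T=S@np.linalg.inv(S0)@G; return T[:3,3],T[:3,:3]
def spat_now():
    s=arm.get_state();P,R=tool_for((0,0),0,0);T=pose(s["eef_pos"],Ro.from_rotvec(s["eef_rot"]).as_matrix())@np.linalg.inv(pose(P,R))
    print("spatula",np.round(T[:3,3],4),"head,pitch,roll",np.round(Ro.from_matrix(T[:3,:3]).as_euler("ZYX",degrees=True),1),"F",s["force"].round(1),"w",round(s["width"],4),"t",round(s["t"],1)); return T
E
python3 - <<'E'
from v import *
T=spat_now()
for n,bx in(("top",(330,190,90,75)),("scene",(165,120,90,75))):
    im=arm.read_camera(n)[:,:,::-1]; h=cv2.cvtColor(im,cv2.COLOR_BGR2HSV); m=cv2.inRange(h,(0,0,125),(180,50,255)); c=blob(im,m,bx); print(cv2.boundingRect(c)); rect(n,c,T[2,3]+.003,"blade")
    cv2.imwrite(f"pics/lift_{n}.png",im)
step(*tool_for((.50,-.20,.20),93))
P,R=tool_for((.538-.0,.307-.20,.20),85.9); step(P,R)
E
```

```text
spatula [ 0.4756 -0.3124  0.0849] head,pitch,roll [ 1.003e+02  1.000e-01 -1.000e-01] F [-0.2 -0.5 -1.5] w 0.0227 t 5.5
(373, 223, 47, 31)
blade top ctr [ 476.9 -320.3] size [ 61.4 115.1] ang 10.3
(173, 160, 45, 23)
blade scene ctr [ 481.3 -320.7] size [ 66.7 127.9] ang 11.8Traceback (most recent call last):
  File "<stdin>", line 6, in <module>
TypeError: tool_for() missing 1 required positional argument: 'head'
```

```bash
sed -i 's/def tool_for(xy,z,head,pitch=0)/def tool_for(xy,z,head,pitch=0)/' v.py
python3 - <<'E'
from v import *
step(*tool_for((.50,-.10,.20),93))
E
```

```text
Traceback (most recent call last):
TypeError: tool_for() missing 1 required positional argument: 'head'
```

Run:
```python
from v import *
step(*tool_for((.50,-.05),.20,93))
```

```text
t 5.57 shift [0.55  0.123 0.099] turn [-0.14 -0.    0.2 ] | mm 286 deg 7.3
```

>>> {"op": "arm_command", "data": {
  "motion": [
    [0.05,0.01,-0.03,0,0,0,-1],
    [0.11,0.024,0,-0.03,0,0.04,-1],
    [0.17,0.038,0.02,-0.05,0,0.07,-1],
    [0.23,0.052,0.04,-0.07,0,0.1,-1],
    [0.3,0.067,0.055,-0.09,0,0.12,-1],
    [0.37,0.082,0.067,-0.11,0,0.15,-1],
    [0.44,0.098,0.08,-0.13,0,0.18,-1],
    [0.5,0.112,0.09,-0.14,0,0.2,-1],
    [0.55,0.123,0.1,-0.14,0,0.2,-1],
    [0.55,0.123,0.1,-0.14,0,0.2,-1]
  ]
}}

```text
t: 6.4
eef_pos: [0.5047, -0.122, 0.2475]
eef_rot: [-1.808, -1.92, -0.576]
force: [0.8, 0.0, -1.8]
width: 0.0229
grip_force: 108.0
```

Run:
```python
from v import *
spat_now();print(arm.get_state()["qpos"].round(2))
step(*tool_for((.526,.134),.08,85.9))
```

```text
spatula [ 0.5003 -0.0428  0.2022] head,pitch,roll [93.4 -0.3 -0.1] F [ 0.8  0.  -1.8] w 0.0229 t 6.4
[ 0.29  0.46  0.31  1.72 -0.62  1.44  0.89]
t 6.4 shift [0.147 0.051 0.402] turn [-0.141 -0.01   0.208] | mm 216 deg 7.5
```

>>> {"op": "arm_command", "data": {
  "motion": [
    [0.015,0.005,0.03,-0.02,0,0.02,-1],
    [0.033,0.012,0.09,-0.04,0,0.05,-1],
    [0.055,0.019,0.15,-0.06,0,0.08,-1],
    [0.077,0.027,0.21,-0.08,0,0.11,-1],
    [0.1,0.035,0.27,-0.1,0,0.14,-1],
    [0.122,0.042,0.33,-0.12,0,0.17,-1],
    [0.139,0.048,0.38,-0.14,-0.01,0.2,-1],
    [0.147,0.051,0.402,-0.141,-0.01,0.208,-1],
    [0.147,0.051,0.402,-0.141,-0.01,0.208,-1],
    [0.147,0.051,0.402,-0.141,-0.01,0.208,-1]
  ]
}}

```text
t: 7.23
eef_pos: [0.5203, 0.0471, 0.1224]
eef_rot: [-1.958, -1.807, -0.608]
force: [0.2, 0.0, -2.1]
width: 0.0226
grip_force: 108.2
```

Run:
```python
from v import *
spat_now()
step(*tool_for((.525,.134),.011,85.9))
im=arm.read_camera("scene")[:,:,::-1]; tp=arm.read_camera("top")[:,:,::-1]
cv2.imwrite("pics/rack.png",np.vstack([cv2.resize(im[190:340,290:490],(560,420),interpolation=2)]))
c=lambda im,x,y,w,h:cv2.resize(im[y:y+h,x:x+w],(400,400),interpolation=2)
cv2.imwrite("pics/rack.png",np.hstack([c(im,350,220,120,120),c(tp,100,150,130,130)]))
```

```text
spatula [0.5266 0.1257 0.0762] head,pitch,roll [85.5  0.3  0.1] F [ 0.2  0.  -2.1] w 0.0226 t 7.2
t 7.23 shift [-0.062 -0.003  0.117] turn [ 0.004  0.011 -0.014] | mm 66 deg 0.5
```

View pics/rack.png

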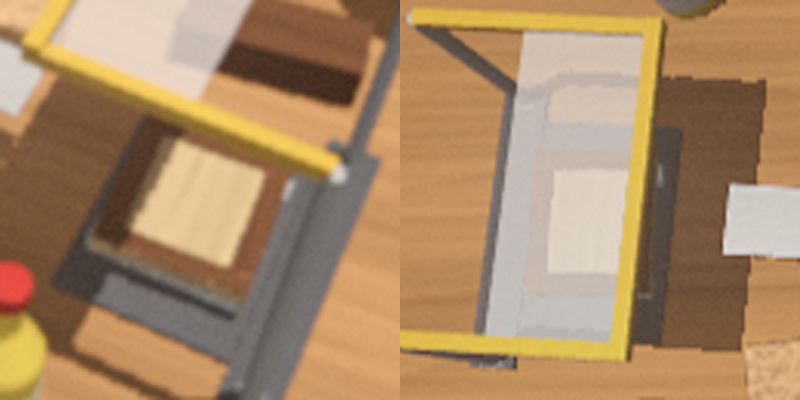

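Run:
```python
from v import *
print("panel back corners",(plane("top",[[145.5,198.1],[141.3,245.5]],.034)*1000).round())
print("base front",(plane("top",[[191.6,192.2],[184.5,262]],.006)*1000).round())
print("runner tips",(plane("top",[[184.5,207.8],[179.6,245.9]],.02)*1000).round())
s=3.333;q=lambda x,y:[350+x/s,220+y/s]
print("scene: panel L,B corners",(plane("scene",[q(88,240),q(238,302)],.034)*1000).round(), "pale corners",(plane("scene",[q(172,137),q(265,172),q(232,268),q(130,228)],.034)*1000).round())
print("base corners",(plane("scene",[q(52,290),q(232,362)],.006)*1000).round())
```

```text
panel back corners [[606. 351.  34.]
 [474. 356.  34.]]
base front [[627. 230.   6.]
 [430. 244.   6.]]
runner tips [[579. 245.  20.]
 [473. 255.  20.]]
scene: panel L,B corners [[608. 249.  34.]
 [613. 355.  34.]] pale corners [[491. 275.  34.]
 [494. 344.  34.]
 [587. 344.  34.]
 [585. 272.  34.]]
base corners [[638. 237.   6.]
 [640. 363.   6.]]
```

>>> {"op": "arm_command", "data": {
  "motion": [
    [-0.008,0,0.015,0,0,0,-1],
    [-0.02,-0.001,0.038,0,0,0,-1],
    [-0.035,-0.002,0.066,0,0.01,-0.01,-1],
    [-0.048,-0.003,0.091,0,0.01,-0.01,-1],
    [-0.057,-0.003,0.108,0,0.01,-0.01,-1],
    [-0.062,-0.003,0.117,0,0.01,-0.01,-1],
    [-0.062,-0.003,0.117,0,0.01,-0.01,-1],
    [-0.062,-0.003,0.117,0,0.01,-0.01,-1]
  ]
}}

```text
t: 8.0
eef_pos: [0.5193, 0.0557, 0.0568]
eef_rot: [-1.951, -1.809, -0.615]
force: [0.3, 0.0, -2.7]
width: 0.023
grip_force: 108.3
```

Run:
```python
from v import *
T=spat_now()
im=arm.read_camera("top")[:,:,::-1];h=cv2.cvtColor(im,cv2.COLOR_BGR2HSV); m=cv2.inRange(h,(0,0,120),(180,60,255)); c=blob(im,m,(192,195,50,50)); print(cv2.boundingRect(c)); rect("top",c,T[2,3]+.003,"blade")
P=plane("top",c,T[2,3]+.003); print("tip y",P[:,1].max())
step(*tool_for((.5355,.290),.011,86.2))
step(*tool_for((.526,.135),.011,86.2))
```

```text
spatula [0.5255 0.1347 0.011 ] head,pitch,roll [85.7 -0.  -0. ] F [ 0.3  0.  -2.7] w 0.023 t 8.0
(212, 215, 30, 24)
blade top ctr [524.8 126.7] size [83.1 61. ] ang 85.7
tip y 0.16806338336219054
t 8.05 shift [ 0.255 -0.003  0.179] turn [ 0.012 -0.001 -0.013] | mm 156 deg 0.5
t 8.05 shift [0.    0.002 0.001] turn [ 0.012 -0.001 -0.013] | mm 1 deg 0.5
```

>>> {"op": "arm_command", "data": {
  "motion": [
    [0.008,0,0.005,0,0,0,-1],
    [0.024,0,0.017,0.01,0,-0.01,-1],
    [0.041,0,0.029,0.01,0,-0.01,-1],
    [0.057,0,0.04,0.01,0,-0.01,-1],
    [0.073,0,0.051,0.01,0,-0.01,-1],
    [0.09,-0.001,0.063,0.01,0,-0.01,-1],
    [0.106,-0.001,0.074,0.01,0,-0.01,-1],
    [0.119,-0.001,0.083,0.01,0,-0.01,-1],
    [0.127,-0.001,0.089,0.01,0,-0.01,-1],
    [0.127,-0.001,0.089,0.01,0,-0.01,-1]
  ]
}}

```text
t: 8.88
eef_pos: [0.5244, 0.135, 0.0571]
eef_rot: [-1.94, -1.816, -0.612]
force: [-0.1, 0.7, -1.1]
width: 0.0226
grip_force: 108.3
```

Run:
```python
from v import *
spat_now()
step(*tool_for((.5355,.290),.011,86.2))
```

```text
spatula [0.5297 0.214  0.0114] head,pitch,roll [86.2 -0.1  0. ] F [-0.1  0.7 -1.1] w 0.0226 t 8.9
t 8.88 shift [0.125 0.001 0.088] turn [-0.001 -0.003  0.001] | mm 76 deg 0.1
```

>>> {"op": "arm_command", "data": {
  "motion": [
    [0.01,0,0.007,0,0,0,-1],
    [0.026,0,0.018,0,0,0,-1],
    [0.042,0,0.03,0,0,0,-1],
    [0.058,0,0.041,0,0,0,-1],
    [0.074,0.001,0.052,0,0,0,-1],
    [0.09,0.001,0.063,0,0,0,-1],
    [0.106,0.001,0.075,0,0,0,-1],
    [0.118,0.001,0.083,0,0,0,-1],
    [0.125,0.001,0.088,0,0,0,-1],
    [0.125,0.001,0.088,0,0,0,-1]
  ]
}}

```text
t: 9.72
eef_pos: [0.5301, 0.211, 0.0569]
eef_rot: [-1.941, -1.816, -0.612]
force: [-0.1, -0.7, -1.4]
width: 0.022
grip_force: 108.3
```

Run:
```python
from v import *
spat_now()
im=arm.read_camera("scene")[:,:,::-1]; tp=arm.read_camera("top")[:,:,::-1]
c=lambda im,x,y,w,h:cv2.resize(im[y:y+h,x:x+w],(400,400),interpolation=2)
cv2.imwrite("pics/rack2.png",np.hstack([c(im,350,200,130,130),c(tp,100,150,130,130)]))
step(*tool_for((.5355,.290),.036,86.2))
```

```text
spatula [0.5355 0.29   0.0112] head,pitch,roll [86.2 -0.1  0. ] F [-0.1 -0.7 -1.4] w 0.022 t 9.7
t 9.82 shift [ 0.032 -0.001 -0.039] turn [ 0.002  0.    -0.003] | mm 25 deg 0.1
```

View pics/rack2.png

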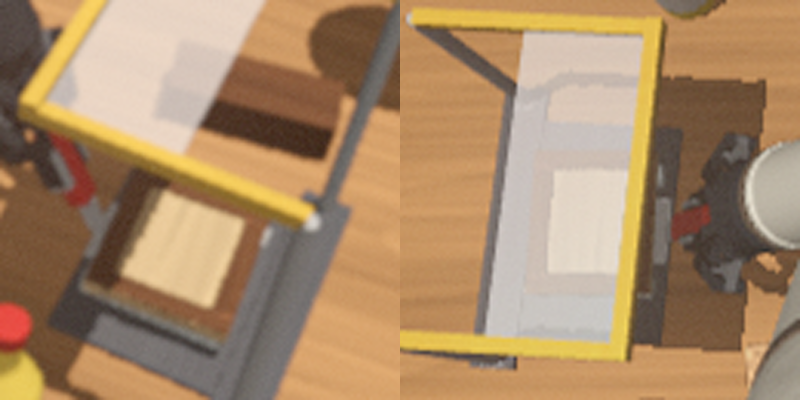

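>>> {"op": "arm_command", "data": {
  "motion": [
    [0.004,0,-0.005,0,0,0,-1],
    [0.008,0,-0.01,0,0,0,-1],
    [0.01,0,-0.012,0,0,0,-1],
    [0.012,0,-0.015,0,0,0,-1],
    [0.014,0,-0.018,0,0,0,-1],
    [0.018,0,-0.022,0,0,0,-1],
    [0.022,0,-0.027,0,0,0,-1],
    [0.026,-0.001,-0.032,0,0,0,-1],
    [0.03,-0.001,-0.037,0,0,0,-1],
    [0.032,-0.001,-0.039,0,0,0,-1]
  ]
}}

```text
t: 10.65
eef_pos: [0.5303, 0.2114, 0.0825]
eef_rot: [-1.943, -1.815, -0.613]
force: [0.3, -0.2, -3.7]
width: 0.0229
grip_force: 108.3
```

>>> {"op": "arm_command", "data": {
  "motion": [
    [0,0,0,0,0,0,-1],
    [0,0,0,0,0,0,-1],
    [0,0,0,0,0,0,-1]
  ]
}}

```text
t: 10.9
eef_pos: [0.53, 0.2113, 0.0818]
eef_rot: [-1.943, -1.815, -0.612]
force: [0.0, 0.8, -2.2]
width: 0.0226
grip_force: 108.3
```

Run:
```python
from v import *
spat_now()
step(*tool_for((.5355,.290),.038,86.2,1.5))
step(*tool_for((.526,.135),.040,86.2,1.5))
im=arm.read_camera("scene")[:,:,::-1];h=cv2.cvtColor(im,cv2.COLOR_BGR2HSV)
c=blob(im,cv2.inRange(h,(10,30,165),(30,140,255)),(380,250,60,60)); print(cv2.boundingRect(c)); rect("scene",c,.052,"pale")
```

```text
spatula [0.5355 0.2903 0.0361] head,pitch,roll [86.1 -0.   0. ] F [ 0.   0.8 -2.2] w 0.0226 t 10.9
t 10.9 shift [-0.003  0.    -0.001] turn [ 0.001  0.049 -0.003] | mm 1 deg 1.5
t 10.9 shift [-0.255  0.002 -0.183] turn [ 0.001  0.049 -0.003] | mm 157 deg 1.5
(392, 258, 40, 38)
pale scene ctr [541.3 311.2] size [69.6 96.8] ang 86.8
```

>>> {"op": "arm_command", "data": {
  "motion": [
    [-0.005,0,-0.003,0,0.02,0,-1],
    [-0.014,0,-0.01,0,0.04,0,-1],
    [-0.027,0,-0.019,0,0.049,0,-1],
    [-0.042,0,-0.03,0,0.049,0,-1],
    [-0.057,0,-0.041,0,0.049,0,-1],
    [-0.072,0,-0.052,0,0.049,0,-1],
    [-0.087,0.001,-0.063,0,0.049,0,-1],
    [-0.102,0.001,-0.073,0,0.049,0,-1],
    [-0.113,0.001,-0.081,0,0.049,0,-1],
    [-0.119,0.001,-0.085,0,0.049,0,-1]
  ]
}}

```text
t: 11.78
eef_pos: [0.5259, 0.1367, 0.0825]
eef_rot: [-1.929, -1.799, -0.634]
force: [-0.1, -0.0, -3.8]
width: 0.0227
grip_force: 108.1
```

Run:
```python
from v import *
spat_now()
step(*tool_for((.526,.125),.060,86.2,1.5))
```

```text
spatula [0.5317 0.2168 0.0388] head,pitch,roll [86.  -1.4 -0. ] F [-0.1 -0.  -3.8] w 0.0227 t 11.8
t 11.78 shift [-0.123  0.002 -0.143] turn [ 0.004  0.002 -0.005] | mm 94 deg 0.2
```

>>> {"op": "arm_command", "data": {
  "motion": [
    [-0.005,0,-0.004,0,0,0,-1],
    [-0.016,0,-0.012,0,0,0,-1],
    [-0.03,0,-0.023,0,0,0,-1],
    [-0.045,0,-0.037,0,0,0,-1],
    [-0.06,0.001,-0.054,0,0,0,-1],
    [-0.075,0.001,-0.074,0,0,0,-1],
    [-0.09,0.002,-0.096,0,0,0,-1],
    [-0.105,0.002,-0.118,0,0,0,-1],
    [-0.116,0.002,-0.135,0,0,0,-1],
    [-0.123,0.002,-0.143,0,0,0,-1]
  ]
}}

```text
t: 12.62
eef_pos: [0.521, 0.044, 0.1043]
eef_rot: [-1.93, -1.799, -0.636]
force: [1.1, -0.0, -2.7]
width: 0.0228
grip_force: 108.3
```

Run:
```python
from v import *
T=spat_now()
im=arm.read_camera("top")[:,:,::-1];cv2.imwrite("pics/carry.png",im)
step(*tool_for((.54,.07),.12,89,1.5))
```

```text
spatula [0.5269 0.124  0.0606] head,pitch,roll [86.  -1.4 -0.1] F [ 1.1 -0.  -2.7] w 0.0228 t 12.6
t 12.67 shift [-0.014  0.042 -0.158] turn [ 0.063  0.004 -0.08 ] | mm 82 deg 3.1
```

>>> {"op": "arm_command", "data": {
  "motion": [
    [-0.001,0.002,-0.007,0,0,0,-1],
    [-0.002,0.006,-0.022,0.01,0,-0.01,-1],
    [-0.004,0.011,-0.042,0.02,0,-0.02,-1],
    [-0.006,0.016,-0.062,0.03,0,-0.04,-1],
    [-0.008,0.022,-0.082,0.04,0,-0.05,-1],
    [-0.01,0.028,-0.105,0.05,0,-0.06,-1],
    [-0.012,0.034,-0.128,0.06,0,-0.07,-1],
    [-0.013,0.038,-0.144,0.06,0,-0.08,-1],
    [-0.014,0.041,-0.154,0.06,0,-0.08,-1],
    [-0.014,0.042,-0.158,0.063,0.004,-0.08,-1]
  ]
}}

```text
t: 13.5
eef_pos: [0.5384, -0.0083, 0.1638]
eef_rot: [-1.872, -1.843, -0.617]
force: [-0.0, -0.1, -3.1]
width: 0.0228
grip_force: 108.2
```

Run:
```python
from v import *
T=spat_now()
for n in("top","scene"):
    im=arm.read_camera(n)[:,:,::-1];cv2.imwrite(f"pics/carry_{n}.png",im)
    c=plane(n,[[0,0]],.1)
step(*tool_for((.5725,-.0816),.12,94.2,1.5))
t=cv2.imread("pics/carry_top.png");s=cv2.imread("pics/carry_scene.png")
# where the panel should be
C=arm.get_calibration
def proj(n,P):
    c=C(n);f=210/np.tan(np.radians(c["vertical_fov"]/2));q=np.linalg.inv(np.array(c["world_from_camera"]))@np.append(P,1);return [c["cx"]+f*q[0]/q[2],c["cy"]+f*q[1]/q[2]]
Pp=(T@np.array([.013,0,.015,1]))[:3]
a,b=np.int32(proj("top",Pp)),np.int32(proj("scene",Pp));print(a,b)
c=lambda im,q:cv2.resize(im[q[1]-50:q[1]+50,q[0]-50:q[0]+50],(400,400),interpolation=2)
cv2.imwrite("pics/carry2.png",np.hstack([c(t,a),c(s,b)]))
```

```text
spatula [0.5398 0.0721 0.1203] head,pitch,roll [89.1 -1.6  0. ] F [-0.  -0.1 -3.1] w 0.0228 t 13.5
t 13.6 shift [-0.246  0.085 -0.184] turn [ 0.098 -0.004 -0.137] | mm 159 deg 5.1
[236 212] [324 219]
```

View pics/carry2.png

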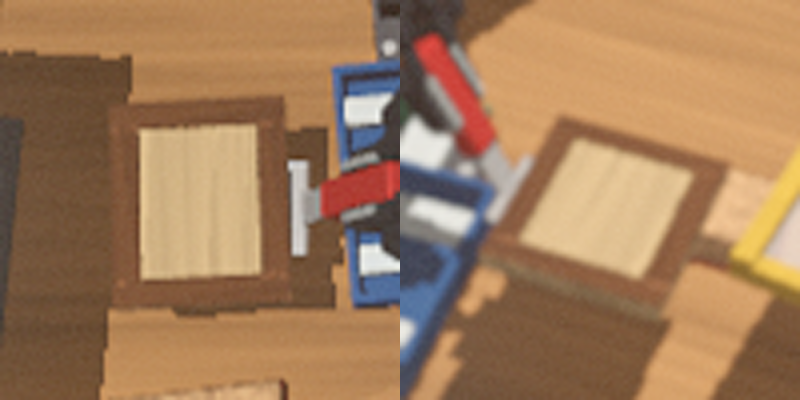

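Run:
```python
from v import *
T=spat_now()
ctr={}
for n,bx in(("top",(195,170,75,85)),("scene",(285,180,90,85))):
    im=cv2.imread(f"pics/carry_{n}.png");h=cv2.cvtColor(im,cv2.COLOR_BGR2HSV);m=cv2.inRange(h,(12,40,150),(30,130,255))
    # keep the pale region connected to the panel centre
    k=cv2.erode(m,np.ones((3,3),np.uint8));q,l=cv2.connectedComponents(k);i={"top":l[212,236],"scene":l[219,324]}[n]
    ys,xs=np.where(l==i);print(n,len(xs),xs.min(),xs.max(),ys.min(),ys.max());r=cv2.minAreaRect(np.c_[xs,ys].astype(np.float32));rect(n,np.c_[xs,ys],T[2,3]+.016,"pale");ctr[n]=r[0]
P,e=tri(ctr["top"],ctr["scene"]);print(P,e,"in spatula",np.linalg.inv(T)@np.append(P,1))
```

```text
spatula [0.5391 0.0729 0.1196] head,pitch,roll [89.1 -1.6  0.1] F [-0.3  0.3 -2.6] w 0.0226 t 13.6
top 996 222 249 194 230
pale top ctr [541.7  86.9] size [91.  67.4] ang 0.6
scene 889 304 346 204 237
pale scene ctr [541.9  88.8] size [95.  73.7] ang 1.9
[0.54157029 0.08726836 0.13452825] 0.00043941934808146434 in spatula [ 0.01483656 -0.00224322  0.01447472  1.        ]
```

Run:
```python
from v import *
step(*tool_for((.5700,-.0835),.12,92.8,1.5))
```

```text
t 13.6 shift [-0.249  0.077 -0.186] turn [ 0.07  -0.004 -0.099] | mm 160 deg 3.7
```

>>> {"op": "arm_command", "data": {
  "motion": [
    [-0.008,0.002,-0.006,0,0,0,-1],
    [-0.024,0.007,-0.018,0.01,0,-0.01,-1],
    [-0.044,0.014,-0.033,0.01,0,-0.02,-1],
    [-0.066,0.02,-0.049,0.02,0,-0.03,-1],
    [-0.088,0.027,-0.066,0.03,0,-0.04,-1],
    [-0.11,0.034,-0.082,0.03,0,-0.04,-1],
    [-0.132,0.041,-0.099,0.04,0,-0.05,-1],
    [-0.154,0.048,-0.115,0.05,0,-0.06,-1],
    [-0.174,0.054,-0.13,0.05,0,-0.07,-1],
    [-0.19,0.059,-0.142,0.06,0,-0.08,-1]
  ]
}}

```text
t: 14.43
eef_pos: [0.5654, -0.1289, 0.1629]
eef_rot: [-1.818, -1.884, -0.598]
force: [-0.2, -0.6, -4.5]
width: 0.0227
grip_force: 108.1
```

Run:
```python
from v import *
spat_now()
step(*tool_for((.5700,-.0835),.10,92.8,.5))
```

```text
spatula [ 0.5626 -0.0485  0.1193] head,pitch,roll [92.1 -1.6  0.1] F [-0.2 -0.6 -4.5] w 0.0227 t 14.4
t 14.43 shift [-0.076  0.014 -0.012] turn [ 0.011 -0.035 -0.022] | mm 39 deg 1.3
```

>>> {"op": "arm_command", "data": {
  "motion": [
    [-0.01,0.002,-0.001,0,0,0,-1],
    [-0.024,0.004,-0.003,0,-0.01,-0.01,-1],
    [-0.04,0.007,-0.006,0.01,-0.02,-0.01,-1],
    [-0.055,0.01,-0.009,0.01,-0.03,-0.02,-1],
    [-0.068,0.012,-0.011,0.01,-0.035,-0.02,-1],
    [-0.076,0.014,-0.012,0.01,-0.035,-0.02,-1],
    [-0.076,0.014,-0.012,0.01,-0.035,-0.02,-1],
    [-0.076,0.014,-0.012,0.01,-0.035,-0.02,-1]
  ]
}}

```text
t: 15.1
eef_pos: [0.5735, -0.1601, 0.1454]
eef_rot: [-1.815, -1.906, -0.581]
force: [0.1, 0.2, -2.6]
width: 0.0228
grip_force: 108.2
```

Run:
```python
from v import *
T=spat_now();ctr={}
P0=(T@np.array([.0148,-.002,.015,1]))[:3]
def proj(n,P):
    c=arm.get_calibration(n);f=210/np.tan(np.radians(c["vertical_fov"]/2));q=np.linalg.inv(np.array(c["world_from_camera"]))@np.append(P,1);return np.int32([c["cx"]+f*q[0]/q[2],c["cy"]+f*q[1]/q[2]])
for n in("top","scene"):
    im=arm.read_camera(n)[:,:,::-1];cv2.imwrite(f"pics/over_{n}.png",im);h=cv2.cvtColor(im,cv2.COLOR_BGR2HSV);m=cv2.inRange(h,(12,40,150),(30,130,255))
    k=cv2.erode(m,np.ones((3,3),np.uint8));q,l=cv2.connectedComponents(k);a=proj(n,P0);ys,xs=np.where(l==l[a[1],a[0]])
    rect(n,np.c_[xs,ys],P0[2],"pale");ctr[n]=cv2.minAreaRect(np.c_[xs,ys].astype(np.float32))[0]
P,e=tri(ctr["top"],ctr["scene"]);print(P.round(4),e)
step(*tool_for((.5700,-.0835),.055,92.8,0))
```

```text
spatula [ 0.5698 -0.0805  0.1004] head,pitch,roll [92.8 -0.6  0. ] F [ 0.1  0.2 -2.6] w 0.0228 t 15.1
pale top ctr [570.8 -64.8] size [90.3 69.4] ang 6.0
pale scene ctr [571.  -63.4] size [95.  73.3] ang 5.6
[ 0.5704 -0.0645  0.1146] 0.000950360018016982
t 15.2 shift [-0.057 -0.     0.07 ] turn [-0.001 -0.02   0.001] | mm 45 deg 0.6
```

>>> {"op": "arm_command", "data": {
  "motion": [
    [-0.006,0,0.005,0,0,0,-1],
    [-0.013,0,0.012,0,0,0,-1],
    [-0.02,0,0.02,0,-0.01,0,-1],
    [-0.028,0,0.03,0,-0.01,0,-1],
    [-0.035,0,0.04,0,-0.02,0,-1],
    [-0.042,0,0.049,0,-0.02,0,-1],
    [-0.048,0,0.057,0,-0.02,0,-1],
    [-0.053,0,0.064,0,-0.02,0,-1],
    [-0.057,0,0.069,0,-0.02,0,-1],
    [-0.058,0,0.069,0,-0.02,0,-1]
  ]
}}

```text
t: 16.03
eef_pos: [0.5734, -0.1635, 0.0997]
eef_rot: [-1.822, -1.912, -0.572]
force: [-0.7, 0.5, -3.0]
width: 0.023
grip_force: 108.3
```

Run:
```python
from v import *
spat_now()
step(*tool_for((.5700,-.0845),.043,92.8,0))
```

```text
spatula [ 0.5697 -0.0844  0.054 ] head,pitch,roll [92.8 -0.   0.1] F [-0.7  0.5 -3. ] w 0.023 t 16.0
t 16.03 shift [-0.013  0.     0.018] turn [-0.002 -0.    -0.001] | mm 11 deg 0.1
```

>>> {"op": "arm_command", "data": {
  "motion": [
    [-0.002,0,0.002,0,0,0,-1],
    [-0.003,0,0.005,0,0,0,-1],
    [-0.005,0,0.007,0,0,0,-1],
    [-0.007,0,0.01,0,0,0,-1],
    [-0.009,0,0.013,0,0,0,-1],
    [-0.011,0,0.015,0,0,0,-1],
    [-0.013,0,0.018,0,0,0,-1],
    [-0.013,0,0.018,0,0,0,-1],
    [-0.013,0,0.018,0,0,0,-1],
    [-0.013,0,0.018,0,0,0,-1]
  ]
}}

```text
t: 16.87
eef_pos: [0.5738, -0.1639, 0.0895]
eef_rot: [-1.822, -1.913, -0.573]
force: [0.6, -1.1, -1.6]
width: 0.0226
grip_force: 108.3
```

```bash
cat >> v.py <<'E'
def proj(n,P):
    c=arm.get_calibration(n);f=210/np.tan(np.radians(c["vertical_fov"]/2));q=np.linalg.inv(np.array(c["world_from_camera"]))@np.append(P,1);return np.int32([c["cx"]+f*q[0]/q[2],c["cy"]+f*q[1]/q[2]])
def panel(P0,tag):
    ctr={}
    for n in("top","scene"):
        im=arm.read_camera(n)[:,:,::-1];cv2.imwrite(f"pics/{tag}_{n}.png",im);h=cv2.cvtColor(im,cv2.COLOR_BGR2HSV);m=cv2.inRange(h,(12,40,150),(30,130,255))
        k=cv2.erode(m,np.ones((3,3),np.uint8));q,l=cv2.connectedComponents(k);a=proj(n,P0);ys,xs=np.where(l==l[a[1],a[0]])
        rect(n,np.c_[xs,ys],P0[2],"pale");ctr[n]=cv2.minAreaRect(np.c_[xs,ys].astype(np.float32))[0]
    P,e=tri(ctr["top"],ctr["scene"]);print("panel top centre",P.round(4),round(e,4))
E
python3 - <<'E'
from v import *
spat_now();panel((.571,-.068,.066),"set")
t=cv2.imread("pics/set_top.png");s=cv2.imread("pics/set_scene.png")
c=lambda im,x,y:cv2.resize(im[y:y+110,x:x+110],(400,400),interpolation=2)
cv2.imwrite("pics/set.png",np.hstack([c(t,245,150),c(s,205,180)]))
step(*tool_for((.5700+.0,-.0845-.1),.043,92.8,0))
E
```

```text
spatula [ 0.5702 -0.0849  0.0438] head,pitch,roll [92.8  0.   0. ] F [ 0.6 -1.1 -1.6] w 0.0226 t 16.9
pale top ctr [571.3 -68.7] size [90.4 68.3] ang 5.2
pale scene ctr [571.4 -68.2] size [94.9 74. ] ang 5.3
panel top centre [ 0.5714 -0.0688  0.0642] 0.0003
t 16.97 shift [-0.164 -0.01  -0.113] turn [-0.     0.001  0.001] | mm 100 deg 0.0
```

View pics/set.png

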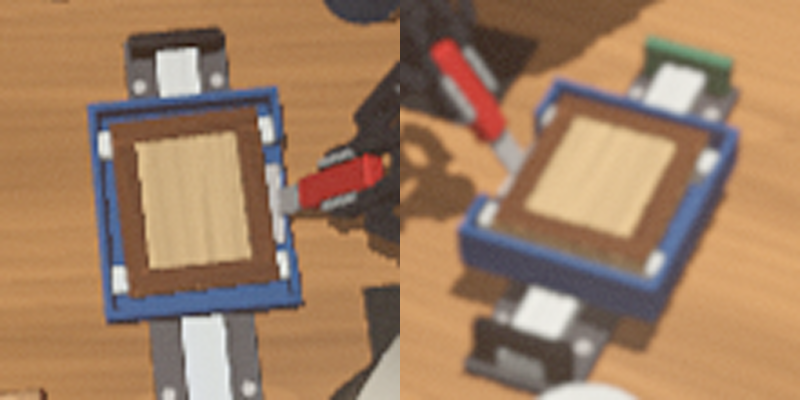

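The panel is seated in the pocket at (0.571,-0.069), with the blade free below it. The blade now lies between the runners, so I'll push the carrier sideways with it towards the green stop.

>>> {"op": "arm_command", "data": {
  "motion": [
    [0,-0.01,0,0,0,0,-1],
    [0,-0.018,0,0,0,0,-1],
    [-0.001,-0.025,0,0,0,0,-1],
    [-0.001,-0.032,0,0,0,0,-1],
    [-0.001,-0.04,-0.001,0,0,0,-1],
    [-0.001,-0.048,-0.001,0,0,0,-1],
    [-0.001,-0.056,-0.001,0,0,0,-1],
    [-0.001,-0.064,-0.001,0,0,0,-1],
    [-0.001,-0.072,-0.001,0,0,0,-1],
    [-0.002,-0.08,-0.001,0,0,0,-1]
  ]
}}

```text
t: 17.8
eef_pos: [0.5337, -0.1668, 0.0897]
eef_rot: [-1.822, -1.913, -0.574]
force: [4.6, 2.2, -0.9]
width: 0.023
grip_force: 108.2
```

Run:
```python
from v import *
spat_now();panel((.545,-.071,.066),"push1")
```

```text
spatula [ 0.53   -0.0878  0.0439] head,pitch,roll [92.8  0.  -0. ] F [ 4.6  2.2 -0.9] w 0.023 t 17.8
pale top ctr [539.7 -71.3] size [90.8 68.9] ang 5.2
pale scene ctr [538.7 -70.2] size [94.8 73.9] ang 5.9
panel top centre [ 0.5392 -0.0711  0.0658] 0.0006
```

>>> {"op": "arm_command", "data": {
  "motion": [
    [0,-0.006,0,0,0,0,-1],
    [0,-0.012,0,0,0,0,-1],
    [0,-0.018,0,0,0,0,-1],
    [-0.001,-0.024,0,0,0,0,-1],
    [-0.001,-0.03,0,0,0,0,-1],
    [-0.001,-0.036,0,0,0,0,-1],
    [-0.001,-0.042,-0.001,0,0,0,-1],
    [-0.001,-0.048,-0.001,0,0,0,-1],
    [-0.001,-0.054,-0.001,0,0,0,-1],
    [-0.001,-0.06,-0.001,0,0,0,-1]
  ]
}}

```text
t: 18.73
eef_pos: [0.5036, -0.1692, 0.0893]
eef_rot: [-1.822, -1.913, -0.573]
force: [4.2, 0.7, -1.7]
width: 0.0229
grip_force: 108.1
```

Run:
```python
from v import *
spat_now();panel((.51,-.073,.066),"push2")
for n in("top",):
    im=cv2.imread(f"pics/push2_{n}.png");h=cv2.cvtColor(im,cv2.COLOR_BGR2HSV)
    c=blob(im,cv2.inRange(h,(105,80,40),(125,255,255)),(262,165,75,100),5);rect(n,c,.064,"carrier")
    g=cv2.inRange(h,(50,60,20),(95,255,160));ys,xs=np.where(g[240:290,280:330]);print("green rows",ys.min()+240,ys.max()+240,plane(n,[[303,ys.min()+240]],.046))
```

```text
spatula [ 0.5    -0.0902  0.0435] head,pitch,roll [92.8  0.   0. ] F [ 4.2  0.7 -1.7] w 0.0229 t 18.7
pale top ctr [510.  -73.4] size [91.  69.7] ang 5.6
pale scene ctr [509.1 -72.5] size [95.2 73.8] ang 5.2
panel top centre [ 0.5096 -0.0737  0.0659] 0.0001
carrier top ctr [509.1 -73.7] size [161.8 139.5] ang 3.9
green rows 264 270 [[ 0.41609731 -0.07970047  0.046     ]]
```

>>> {"op": "arm_command", "data": {
  "motion": [
    [0,-0.003,0,0,0,0,-1],
    [0,-0.006,0,0,0,0,-1],
    [0,-0.009,0,0,0,0,-1],
    [0,-0.012,0,0,0,0,-1],
    [0,-0.015,0,0,0,0,-1],
    [0,-0.018,0,0,0,0,-1],
    [0,-0.02,0,0,0,0,-1]
  ]
}}

```text
t: 19.42
eef_pos: [0.4938, -0.1698, 0.0894]
eef_rot: [-1.822, -1.914, -0.573]
force: [3.9, 0.1, -1.9]
width: 0.0227
grip_force: 108.5
```

>>> {"op": "arm_command", "data": {
  "motion": [
    [0,-0.002,0,0,0,0,-1],
    [0,-0.004,0,0,0,0,-1]
  ]
}}

```text
t: 19.58
eef_pos: [0.492, -0.1699, 0.0894]
eef_rot: [-1.822, -1.914, -0.573]
force: [4.3, -0.1, -2.6]
width: 0.0228
grip_force: 108.5
```

>>> {"op": "arm_command", "data": {
  "motion": [
    [0,-0.002,0,0,0,0,-1],
    [0,-0.004,0,0,0,0,-1]
  ]
}}

```text
t: 19.75
eef_pos: [0.49, -0.17, 0.0894]
eef_rot: [-1.822, -1.914, -0.573]
force: [4.5, -0.7, -2.5]
width: 0.0228
grip_force: 108.5
```

>>> {"op": "arm_command", "data": {
  "motion": [
    [0,-0.002,0,0,0,0,-1],
    [0,-0.004,0,0,0,0,-1]
  ]
}}

```text
t: 19.92
eef_pos: [0.4892, -0.1701, 0.0896]
eef_rot: [-1.824, -1.915, -0.575]
force: [9.1, 0.2, -3.7]
width: 0.0224
grip_force: 108.3
```

Run:
```python
from v import *
spat_now();panel((.495,-.074,.066),"push3")
im=cv2.imread("pics/push3_top.png");h=cv2.cvtColor(im,cv2.COLOR_BGR2HSV)
c=blob(im,cv2.inRange(h,(105,80,40),(125,255,255)),(262,165,75,105),5);rect("top",c,.064,"carrier")
g=cv2.inRange(h,(50,60,20),(95,255,160));ys,xs=np.where(g[240:290,280:330]);print("green rows",ys.min()+240,ys.max()+240)
```

```text
spatula [ 0.4857 -0.0911  0.0438] head,pitch,roll [92.8  0.1 -0.1] F [ 9.1  0.2 -3.7] w 0.0224 t 19.9
pale top ctr [496.  -74.5] size [89.9 70. ] ang 5.6
pale scene ctr [496.2 -73.3] size [95.7 73.5] ang 6.2
panel top centre [ 0.4956 -0.0743  0.0647] 0.0011
carrier top ctr [494.8 -74.6] size [161.9 139.3] ang 4.2
green rows 264 270
```

>>> {"op": "arm_command", "data": {
  "motion": [
    [0,-0.002,0,0,0,0,-1],
    [0,-0.002,0,0,0,0,-1],
    [0,-0.002,0,0,0,0,-1]
  ]
}}

```text
t: 20.27
eef_pos: [0.4891, -0.1701, 0.0897]
eef_rot: [-1.824, -1.916, -0.576]
force: [8.2, -0.5, -4.6]
width: 0.0229
grip_force: 108.2
```

>>> {"op": "arm_command", "data": {
  "motion": [
    [0,0.012,0,0,0,0,-1],
    [0,0.024,0,0,0,0,-1],
    [0,0.024,0,0,0,0,-1]
  ]
}}

```text
t: 20.52
eef_pos: [0.4989, -0.1685, 0.0892]
eef_rot: [-1.819, -1.913, -0.572]
force: [-0.3, 0.4, -2.6]
width: 0.0225
grip_force: 108.8
```

Run:
```python
from v import *
T=spat_now();f=T[:2,0]/np.linalg.norm(T[:2,0])
for d in(.0,.17):
  step(*tool_for(T[:2,3]-d*np.array([-.0732,.9973]),.0435,93.5 if d else 92.8,0))
```

```text
spatula [ 0.4951 -0.0894  0.0435] head,pitch,roll [92.9 -0.   0.1] F [-0.3  0.4 -2.6] w 0.0225 t 20.5
t 20.52 shift [ 0. -0.  0.] turn [-0.005 -0.001  0.002] | mm 0 deg 0.2
t 20.52 shift [-0.278  0.009 -0.195] turn [ 0.009 -0.001 -0.017] | mm 170 deg 0.6
```

>>> {"op": "arm_command", "data": {
  "motion": [
    [-0.012,0,-0.008,0,0,0,-1],
    [-0.036,0.001,-0.025,0,0,0,-1],
    [-0.066,0.002,-0.046,0,0,0,-1],
    [-0.1,0.003,-0.07,0,0,0,-1],
    [-0.134,0.004,-0.094,0,0,0,-1],
    [-0.168,0.005,-0.118,0,0,0,-1],
    [-0.202,0.006,-0.142,0,0,0,-1],
    [-0.236,0.007,-0.165,0,0,0,-1],
    [-0.265,0.008,-0.186,0,0,0,-1],
    [-0.278,0.009,-0.195,0.01,0,-0.015,-1]
  ]
}}

```text
t: 21.35
eef_pos: [0.5096, -0.3425, 0.0891]
eef_rot: [-1.816, -1.919, -0.567]
force: [-0.6, -0.9, -2.0]
width: 0.0232
grip_force: 108.9
```

Run:
```python
from v import *
spat_now();panel((.495,-.074,.066),"out")
im=cv2.imread("pics/out_top.png");h=cv2.cvtColor(im,cv2.COLOR_BGR2HSV)
c=blob(im,cv2.inRange(h,(105,80,40),(125,255,255)),(262,165,75,105),5);rect("top",c,.064,"carrier")
step(*tool_for((.475,-.312),.02,99,0))
```

```text
spatula [ 0.5053 -0.2636  0.0432] head,pitch,roll [93.2  0.1  0.1] F [-0.6 -0.9 -2. ] w 0.0232 t 21.4
pale top ctr [496.  -74.6] size [89.9 70.1] ang 5.6
pale scene ctr [495.9 -73.5] size [95.8 74.3] ang 4.6
panel top centre [ 0.4957 -0.0746  0.0646] 0.0005
carrier top ctr [495.2 -74.6] size [161.4 139. ] ang 4.0
t 21.45 shift [-0.106 -0.052 -0.017] turn [ 0.107  0.003 -0.158] | mm 60 deg 5.7
```

>>> {"op": "arm_command", "data": {
  "motion": [
    [-0.02,-0.01,-0.003,0.02,0,-0.03,-1],
    [-0.042,-0.02,-0.007,0.04,0,-0.06,-1],
    [-0.064,-0.031,-0.01,0.07,0,-0.1,-1],
    [-0.086,-0.042,-0.014,0.09,0,-0.13,-1],
    [-0.1,-0.05,-0.016,0.107,0.003,-0.158,-1],
    [-0.106,-0.052,-0.017,0.107,0.003,-0.158,-1],
    [-0.106,-0.052,-0.017,0.107,0.003,-0.158,-1],
    [-0.106,-0.052,-0.017,0.107,0.003,-0.158,-1]
  ]
}}

```text
t: 22.12
eef_pos: [0.4887, -0.3884, 0.0663]
eef_rot: [-1.704, -1.998, -0.54]
force: [0.2, 0.4, -2.2]
width: 0.0224
grip_force: 108.8
```

Run:
```python
from v import *
spat_now();step(*tool_for((.475,-.312),.0035,99,0))
```

```text
spatula [ 0.4765 -0.3101  0.0207] head,pitch,roll [99.1 -0.1 -0.1] F [ 0.2  0.4 -2.2] w 0.0224 t 22.1
t 22.12 shift [-0.022 -0.004  0.026] turn [ 0.001 -0.003  0.004] | mm 17 deg 0.1
```

>>> {"op": "arm_command", "data": {
  "motion": [
    [-0.004,-0.001,0.004,0,0,0,-1],
    [-0.008,-0.002,0.009,0,0,0,-1],
    [-0.012,-0.003,0.014,0,0,0,-1],
    [-0.016,-0.004,0.019,0,0,0,-1],
    [-0.02,-0.004,0.023,0,0,0,-1],
    [-0.022,-0.004,0.026,0,0,0,-1],
    [-0.022,-0.004,0.026,0,0,0,-1],
    [-0.022,-0.004,0.026,0,0,0,-1]
  ]
}}

```text
t: 22.78
eef_pos: [0.487, -0.3903, 0.0494]
eef_rot: [-1.704, -1.998, -0.539]
force: [0.5, 0.1, -2.2]
width: 0.0224
grip_force: 109.2
```

Run:
```python
from v import *
spat_now()
```

```text
spatula [ 0.4748 -0.312   0.0038] head,pitch,roll [99.1 -0.1 -0.1] F [ 0.5  0.1 -2.2] w 0.0224 t 22.8
```

>>> {"op": "arm_command", "data": {
  "motion": [
    [-0.001,0,0.002,0,0,0,-1],
    [-0.001,0,0.002,0,0,0,-0.2],
    [-0.001,0,0.002,0,0,0,0.2],
    [-0.001,0,0.002,0,0,0,0.6],
    [-0.001,0,0.002,0,0,0,1],
    [-0.001,0,0.002,0,0,0,1],
    [-0.001,0,0.002,0,0,0,1],
    [-0.001,0,0.002,0,0,0,1],
    [-0.001,0,0.002,0,0,0,1],
    [-0.001,0,0.002,0,0,0,1]
  ]
}}

```text
t: 23.62
eef_pos: [0.4869, -0.3901, 0.0484]
eef_rot: [-1.704, -1.999, -0.539]
force: [0.1, -0.1, 0.8]
width: 0.0854
grip_force: 0.0
```

>>> {"op": "arm_command", "data": {
  "motion": [
    [0,0,-0.03,0,0,0,1],
    [0,0,-0.07,0,0,0,1],
    [0,0,-0.11,0,0,0,1],
    [0,0,-0.15,0,0,0,1],
    [0,0,-0.19,0,0,0,1],
    [0,0,-0.24,0,0,0,1],
    [0,0,-0.3,0,0,0,1],
    [0,0,-0.36,0,0,0,1],
    [0,0,-0.36,0,0,0,1],
    [0,0,-0.36,0,0,0,1]
  ]
}}

```text
t: 24.45
eef_pos: [0.5029, -0.494, 0.1973]
eef_rot: [-1.707, -2.001, -0.538]
force: [-0.3, 0.3, -0.5]
width: 0.0855
grip_force: 0.0
```

Run:
```python
from v import *
panel((.495,-.074,.066),"end");print(arm.get_state()["eef_pos"],arm.get_state()["width"])
t=cv2.imread("pics/end_top.png");s=cv2.imread("pics/end_scene.png")
cv2.imwrite("pics/end.png",np.hstack([cv2.resize(t[150:300,260:460],(400,300),interpolation=2),cv2.resize(s[120:270,130:330],(400,300),interpolation=2)]))
h=cv2.cvtColor(t,cv2.COLOR_BGR2HSV); m=cv2.inRange(h,(0,0,110),(180,60,255)); rect("top",blob(t,m,(360,222,52,40)),.006,"blade")
```

```text
pale top ctr [496.  -74.6] size [89.9 70.2] ang 5.6
pale scene ctr [495.9 -73.7] size [95.8 74.7] ang 4.5
panel top centre [ 0.4959 -0.0744  0.0648] 0.0003
[ 0.50270181 -0.49160042  0.19490289] 0.085891786693049
blade top ctr [ 476.2 -321.7] size [ 61.9 118.3] ang 9.0
```

View pics/end.png

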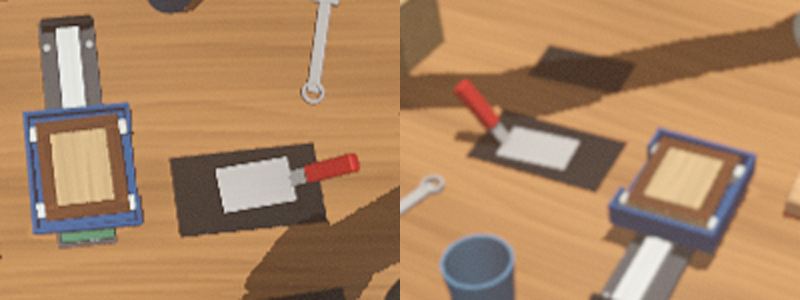

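The end picture shows the carrier against the green stop at (88,235) with the panel flat in its pocket. The spatula blade lies flat on the large mat at (255,185), and the gripper is clear of everything.

```bash
python3 -c "
from station import arm
print(arm.job_done())"
```

```text
the job is handed in; nothing more can be done
None
```

The job is handed in: by the last camera check the panel lies flat in the blue carrier's pocket, the carrier is against the green stop, the spatula is back flat on the black mat, and the arm is clear; no verdict came back.

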